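# Pack two food parcels from the bread table

## Robot

A 6-joint arm with a two-finger parallel gripper is mounted at the origin on the work surface. World frame = base frame: x ahead of the robot, y to its left, z up, the work surface at z = 0. Lengths are in mm, angles in rad, forces in N, time in s.
With the tool pointing down it reaches from about 375 to 975 mm from the base axis. Payload 3.8 kg.
Tool frame: the origin (TCP) lies between the finger pads; the fingertips stand manip.finger_overhang ahead of it and the grasp point (between the pads) lies 8 mm behind it (manip.finger_overhang is the distance from the TCP to the fingertips, in mm); x points along the fingers, z is the direction in which the jaws open and shut, and the axes are right-handed (so a half turn about x gives the same grasp; the last joint's range is limited). The gripper opens to 85 mm and grips with 20 to 120 N. Pads are 22 mm wide; open, the fingers measure 114 mm over their backs; the gripper's body (76 mm by 85 mm) begins 54 mm behind the grasp point. The pads swing forward as they close: fully open they stand 13 mm farther back than shut.
Start: joints at [-1.152, 0.264, 1.604, -0, 1.274, -0.037], TCP at [297.116, -606.086, 242.28] pointing down, gripper open.
Joint ranges: [-2.63, 2.63], [-0.94, 2.18], [0.31, 2.57], [-1.31, 4.45], [0, 2.66], [-2.55, 2.55]. Speed limits (rad/s): [2.57, 2.57, 3.14, 3.14, 3.14, 3.14].

## Interface

Orientations are given as [roll, pitch, yaw] about the fixed x, y, z axes, in that order (R = Rz(yaw) Ry(pitch) Rx(roll)).
In Python, from station import manip, optics gives the robot as it stands. The module is installed in compiled form; this text tells all that it offers.
- The arm moves only by the tool jog_arm, never from a script. Its argument "targets" is a list of rows, each an object with "linear": the shift along the tool's x, y, z in mm, a list of three; "angular": the turn, a rotation vector about the tool's x, y, z in rad, a list of three; "grip": the finger opening in mm, from 0 to 85.4. In form: [{"linear": [tx, ty, tz], "angular": [wx, wy, wz], "grip": grip}, ...]. A call has 1 to 20 rows; each row shifts and turns the commanded pose from where the row before left it, along the tool's axes as they then stand; what a row does not reach is not made up. A row lasts 1/10 s, in which the tool goes at most 50 mm and 8.59 degrees, less where a joint would pass 70% of its speed; a pose out of reach is approached as far as the arm can. A call is refused whole if a number of a shift passes 50 or a number of a turn 0.15, either way. A call with a gripper value outside its range is refused whole. The fingers move at their own pace and stop on an object; "squeeze" is the grip in N (left out, the last holds). Time passes only in rows, so rows that do not move let the fingers close. It gives the time, the measured TCP pose, the force and the opening at its end, in the units of the state.
- manip.state(): the state, without advancing time (a new reading comes with each control period).
- optics.get_image(name): name is "scene" or "top" or "wrist"; returns the picture (400x640x3 uint8, red, green, blue); there is no depth.
- optics.camera_info(name): a dict with "intrinsics" (3x3 intrinsics, pixels), "R" (3x3) and "t" (3): a world point X has camera coordinates R X + t. Camera axes: x right, y down, z forward; pixel columns grow to the right and rows downward; lengths in mm; the calibration is good to about 2 mm. A picture is of the moment at which its call begins: read the wrist's pose just before it. camera_info takes no time and is no camera call; for the wrist camera it gives the pose at the moment of the call.
- manip.close_job(): hands the job in, once; it reports no verdict.
The state is a dict: "t": time; "joint_pos": joint angles; "dq": joint speeds; "tau": joint torques, N m; "tcp_pos": TCP position; "eef_rot": TCP orientation; "wrist_force": force on the tool from outside, world axes, zero at the start; "torque": the same for the moment, N m; "opening": finger opening in mm.
Only numpy, scipy, OpenCV 4.12 (cv2) and the standard library are available. Lean on these libraries where they do the work, as an engineer would, in place of code of your own. Each camera call takes 0.05 s, during which the arm holds its last target. There are 200 camera calls.

## Task

Make up two food parcels: in the undivided carton stand both flat tins on the bottom, upright, and then lay the brick-shaped loaf lengthwise in the carton, level, on top of both tins; in the divided carton stand the honey jar upright in one cell and put the round bun, right way up, in the other. Set each thing down rather than letting it drop, and leave the mug and the salt shaker standing where they are.

Things in the scene. Friction and masses are not known exactly. Their poses are not given: they have to be found in the camera images.
- tin_a_center (a point): Flat round food tin with a pull ring on its lid, steel with a pale paper label: 62 mm diameter, 40 mm high, standing upright on the table at the start. The two tins are alike and interchangeable. The point is its centre, 20 mm above its underside; z is its axis, up.
- tin_b_center (a point): Flat round food tin with a pull ring on its lid, steel with a pale paper label: 62 mm diameter, 40 mm high, standing upright on the table at the start. The two tins are alike and interchangeable. The point is its centre, 20 mm above its underside; z is its axis, up.
- loaf_center (a point): Small brick-shaped tin loaf, firm, with a dark crown and paler sides: 140 mm long, 60 mm wide, 56 mm high, flat sides and flat underside. The point is its centre, 28 mm above its underside; x runs along its length, y across it, z up.
- jar_center (a point): Small closed honey jar, amber glass with a paper label and a white screw lid: 58 mm greatest diameter, 70 mm high, standing upright. The point is its centre, 35 mm above its underside; z is its axis, up.
- bun_center (a point): Round bread bun, dark crust with a pale cross scored on top: about 60 mm across at the belly (10 to 25 mm above its underside), 42 mm high, domed top, flat underside. The point is its centre, 21 mm above its underside; z up.
- plain_carton: Low open cardboard tray carton without a divider: 210 mm long, 144 mm wide, 62 mm high outside, walls and floor 5 mm thick (inside 200 x 134 mm, its floor 5 mm above the table). It stays put. The origin is the centre of its underside; x along its length, y along its width, z up.
- divided_carton: Low open cardboard tray carton with a divider across its middle: 190 mm long, 150 wide, 62 high outside, walls and floor 5 mm thick. It stays put. Origin: centre of its underside; x along its length, y its width, z up. The divider (at x = 0, along y) is 4 mm thick, its top 50 mm above the table. Each of the two cells is 88 mm (x) by 140 mm (y), centred 46 mm from the origin along x.
- mug_center (a point): White mug standing among the stock, 70 mm across and 76 mm high, its handle sticking out some 30 mm, pointing roughly away from the robot. Not part of the job. The point is 38 mm above its underside, on its axis.
- salt_center (a point): Glass salt shaker with a steel cap behind the stock, 39 mm across and 74 mm high. Not part of the job. The point is 37 mm above its underside, on its axis.

How it is judged:
By the outcome, as a careful person would: the job done as asked, in the order asked, and still so for the second after the job is handed in, with the robot touching nothing.
It also fails if it takes over 125 s, if anything falls off the work surface, if the arm or the gripper's body presses on something with over 40 N, if the wrist force passes 120 N, or if a joint passes its speed limit or range.

## Working session

There is one attempt and no reset: what is moved stays moved. The work goes in short steps, Python scripts to look and compute and a tool call to move; the robot and the scene stay as the last step left them, time stands still between calls to the robot, and variables do not carry over. Pictures are saved under pics/ and viewed, about 12 in all and at most 16, crops included, and the job is handed in when it is done.

Besides the shell and the picture viewer there is one more tool, called after "Emit:" as a command line: name --argument value ..., lists and objects as JSON in quotes. jog_arm: Moves the arm, as the interface text tells. Its arguments: {"type":"object","properties":{"targets":{"type":"array"},"squeeze":{"type":"number"}},"required":["targets"]}

```bash
mkdir -p pics; ls; python3 - <<'E'
from station import manip, optics
import cv2, numpy as np
print(manip.state(), manip.finger_overhang)
for n in ("top","scene"):
    im=optics.get_image(n); cv2.imwrite(f"pics/{n}1.png",im[:,:,::-1])
    c=optics.camera_info(n); print(n,{k:np.round(v,3).tolist() for k,v in c.items()})
E
```

```text
pics
{'t': 0.0, 'joint_pos': array([-1.15193323e+00,  2.64748454e-01,  1.60539929e+00, -7.65582921e-06,
        1.27367340e+00, -3.68771092e-02]), 'dq': array([-4.01962267e-04, -6.15954819e-05, -3.64607472e-04, -1.73635872e-03,
       -2.74068264e-04, -1.01438557e-03]), 'tau': array([-5.40603232e-04, -5.15105796e+01, -3.67314899e+01, -4.11453058e-06,
        1.28139148e-02,  6.92000441e-06]), 'tcp_pos': array([ 296.8067309 , -605.45230356,  240.95149076]), 'eef_rot': array([3.10799818, 1.56856782, 1.9929443 ]), 'wrist_force': array([-0.31602231,  0.19939286,  1.11199041]), 'torque': array([ 0.04232725, -0.02661286,  0.01967034]), 'opening': 85.41634778596872} 11.0
top {'intrinsics': [[470.912, 0.0, 319.785], [0.0, 470.912, 193.1], [0.0, 0.0, 1.0]], 'R': [[0.006, -1.0, -0.019], [-0.99, -0.004, -0.144], [0.144, 0.02, -0.989]], 't': [8.23, 611.201, 1325.929]}
scene {'intrinsics': [[425.921, 0.0, 319.574], [0.0, 425.921, 196.65], [0.0, 0.0, 1.0]], 'R': [[-0.269, 0.963, -0.011], [0.831, 0.226, -0.508], [-0.487, -0.145, -0.861]], 't': [149.07, -484.959, 1338.783]}
```

View pics/top1.png

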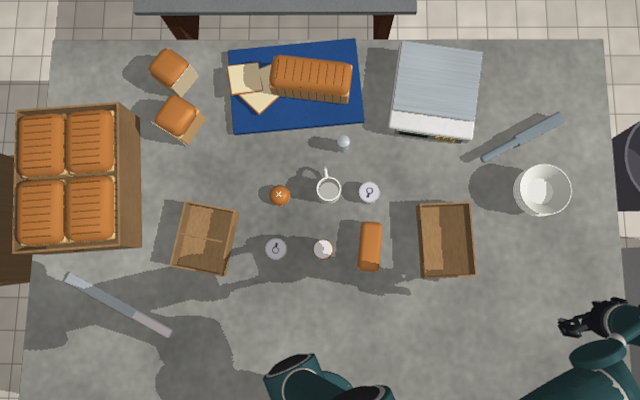

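View pics/scene1.png

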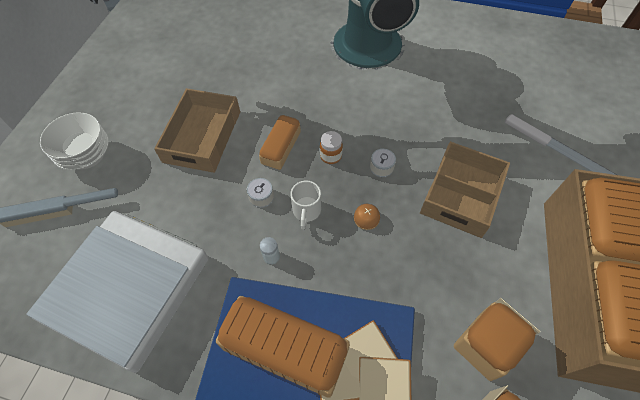

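The top view shows tins at (275,249) and (369,192), the jar at (323,249), the bun at (280,195), the loaf at (370,246), the divided carton at (205,238) and the plain carton at (447,239). The mug is at (328,188) and the salt at (344,143). I'll enlarge this area.

```bash
python3 - <<'E'
import cv2
im=cv2.imread("pics/top1.png")
a=cv2.resize(im[175:285,165:325],None,fx=5,fy=5,interpolation=cv2.INTER_CUBIC)
b=cv2.resize(im[175:285,325:485],None,fx=5,fy=5,interpolation=cv2.INTER_CUBIC)
cv2.imwrite("pics/ca.png",a);cv2.imwrite("pics/cb.png",b)
E
```

```text
(no output)
```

View pics/ca.png

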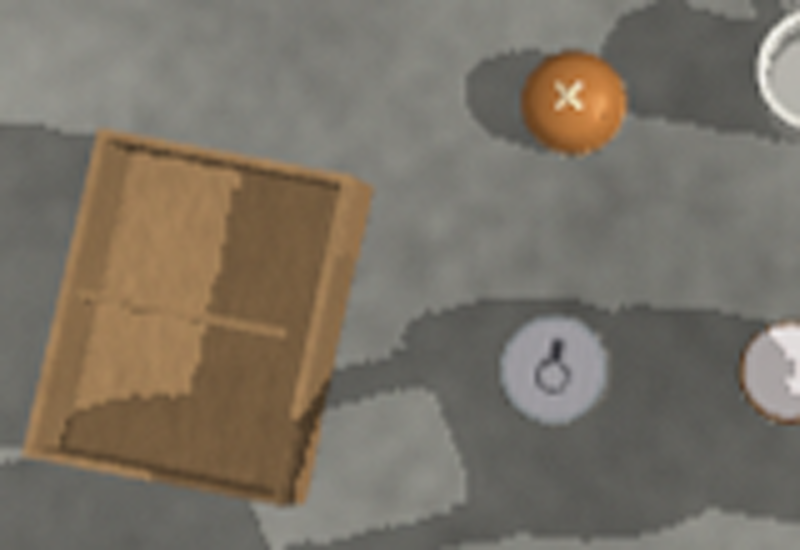

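View pics/cb.png

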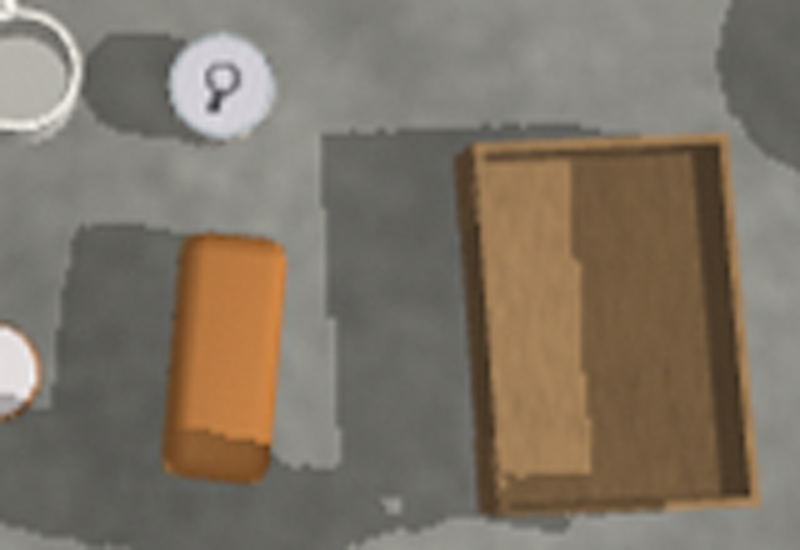

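```bash
cat > h.py <<'E'
from station import manip, optics
import cv2, numpy as np
from scipy.spatial.transform import Rotation as Ro
def cast(px,z,c):
    K,R,t=c["intrinsics"],c["R"],c["t"]
    px=np.atleast_2d(np.array(px,float))
    d=np.c_[px,np.ones(len(px))]@np.linalg.inv(K).T@R
    o=-R.T@t
    return (o+d*((z-o[2])/d[:,2])[:,None])[:,:2]
def proj(X,c):
    q=np.atleast_2d(X)@c["R"].T+c["t"]; q=q@c["intrinsics"].T
    return q[:,:2]/q[:,2:]
def rect(pts,L,W):
    "centre, yaw of long axis of rectangle with 4 corners in order, and side lengths"
    p=np.array(pts); e=[(p[1]-p[0]+p[2]-p[3])/2,(p[3]-p[0]+p[2]-p[1])/2]
    n=[np.linalg.norm(v) for v in e]; v=e[int(np.argmax(n))]
    return p.mean(0).round(1),round(float(np.arctan2(v[1],v[0])%np.pi),3),np.round(n,1)
def cmd(target,yaw=None):
    "linear tool-axis shift from the present measured TCP to target (world), and rot vector for down pose with jaw axis at yaw (mod pi)"
    s=manip.state(); R=Ro.from_euler('xyz',s["eef_rot"])
    out=R.inv().apply(np.array(target)-s["tcp_pos"])
    return out.round(1)
def rotto(yaw):
    s=manip.state(); R=Ro.from_euler('xyz',s["eef_rot"]); best=None
    for k in (0,np.pi):
        z=np.array([np.cos(yaw+k),np.sin(yaw+k),0]); x=np.array([0,0,-1.]); 
        T=Ro.from_matrix(np.c_[x,np.cross(z,x),z]); w=(R.inv()*T).as_rotvec()
        if best is None or np.linalg.norm(w)<np.linalg.norm(best): best=w
    return best.round(3)
def info():
    s=manip.state(); R=Ro.from_euler('xyz',s["eef_rot"]).as_matrix()
    print("t",round(s["t"],2),"tcp",s["tcp_pos"].round(1),"q",s["joint_pos"].round(2),"F",s["wrist_force"].round(1),"op",round(s["opening"],1)); print("R",R.round(3).tolist())
E
python3 - <<'E'
from h import *
c=optics.camera_info("top")
P=lambda l,ox,oy:[((u+.5)/5-.5+ox,(v+.5)/5-.5+oy) for u,v in l]
A=lambda *l:P(l,165,175); B=lambda *l:P(l,325,175)
print("cam",(-c["R"].T@c["t"]).round())
print("tinb",cast(A((554,371)),40,c),"tina",cast(B((222,85)),40,c),"bun",cast(A((574,102)),20,c),"jar",cast(A((791,372)),70,c))
print("mug",cast([(328,189)],76,c),"salt",cast([(343,142)],74,c))
print("loaf",rect(cast(B((185,237),(285,243),(268,483),(165,475)),50,c),140,60))
print("plain",rect(cast(B((473,145),(728,135),(760,503),(493,515)),62,c),210,144))
print("div",rect(cast(A((100,130),(348,177),(293,503),(25,455)),62,c),190,150))
info()
w=optics.camera_info("wrist");print({k:np.round(v,3).tolist() for k,v in w.items()})
E
```

```text
cam [ 414.  -16. 1400.]
tinb [[449.49555542 138.00837613]] tina [[ 616.73398074 -132.01037132]] bun [[608.56042923 131.57085784]] jar [[448.94630398   1.34134522]]
mug [[618.41754592 -12.58631958]] salt [[756.2739378  -55.36653467]]
loaf (array([ 457.8, -132. ]), 3.055, array([ 57.7, 135.8]))
plain (array([ 479., -349.]), 0.038, array([146.7, 207.2]))
div (array([479.6, 342.9]), 2.984, array([151. , 187.2]))
t 0.1 tcp [ 296.8 -605.5  241.1] q [-1.15  0.26  1.61 -0.    1.27 -0.04] F [0.  0.9 0.5] op 85.5
R [[-0.001, 0.898, 0.44], [0.002, 0.44, -0.898], [-1.0, 0.0, -0.002]]
{'intrinsics': [[290.246, 0.0, 322.867], [0.0, 290.246, 203.246], [0.0, 0.0, 1.0]], 'R': [[0.44, -0.898, -0.002], [-0.862, -0.423, 0.278], [-0.25, -0.12, -0.961]], 't': [-674.61, -35.407, 379.202]}
```

Emit:
jog_arm --targets '[{"linear":[0,34,-19],"angular":[0,0,0],"grip":85},{"linear":[0,34,-19],"angular":[0,0,0],"grip":85},{"linear":[0,35,-19],"angular":[0,0,0],"grip":85},{"linear":[0,35,-19],"angular":[0,0,0],"grip":85},{"linear":[0,35,-19],"angular":[0,0,0],"grip":85},{"linear":[0,35,-19],"angular":[0,0,0],"grip":85},{"linear":[0,34,-18],"angular":[0,0,0],"grip":85},{"linear":[0,34,-18],"angular":[0,0,0],"grip":85},{"linear":[0,0,0],"angular":[0.14,0,0],"grip":85},{"linear":[0,0,0],"angular":[0.14,0,0],"grip":85},{"linear":[0,0,0],"angular":[0.14,0,0],"grip":85},{"linear":[0,0,0],"angular":[0,0,0],"grip":85},{"linear":[0,0,0],"angular":[0,0,0],"grip":85}]'

```text
t: 1.4
tcp_pos: [478.7, -349.7, 241.8]
eef_rot: [-2.298, 1.57, 2.454]
wrist_force: [-0.3, 0.1, 0.7]
opening: 85.2
```

```bash
python3 - <<'E'
from h import *
info()
w=optics.camera_info("wrist")
im=optics.get_image("wrist"); cv2.imwrite("pics/w1.png",im[:,:,::-1])
import pickle; pickle.dump(w,open("w1.pkl","wb"))
print("cam",(-w["R"].T@w["t"]).round(1), w["R"].round(3).tolist(), cmd([616.7,-132,180]))
E
```

```text
t 1.4 tcp [ 478.7 -349.7  241.8] q [-0.67  0.11  1.79  0.    1.25  0.86] F [-0.3  0.1  0.7] op 85.2
R [[-0.001, 0.999, 0.039], [0.0, 0.039, -0.999], [-1.0, -0.001, -0.001]]
cam [ 550.1 -347.6  373.3] [[0.039, -0.999, -0.001], [-0.96, -0.037, 0.278], [-0.278, -0.01, -0.96]] [  62.   146.3 -212.4]
```

View pics/w1.png

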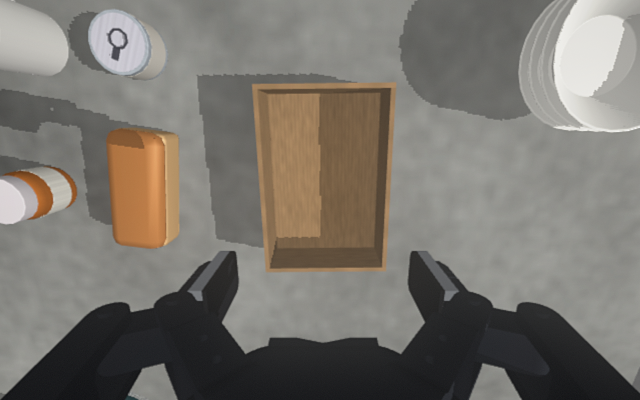

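The wrist view shows the plain carton's rim corners at (252,85), (396,84), (386,270) and (265,272). The tin A lid is centred near (119,42), and the loaf's top runs from (108,128) to (165,247).

```bash
python3 - <<'E'
from h import *
import pickle
w=pickle.load(open("w1.pkl","rb"))
q=cast([(252,85),(396,84),(386,270),(265,272)],62,w); print(q.round(1).tolist(),rect(q,0,0))
print("tina",cast([(119,42)],40,w),"loaf",cast([(110,129),(165,129),(165,246),(114,247)],50,w).round(1).tolist())
for xy,L,W,a in (((479,-349),210,144,.045),):
    for a in (.02,.045,.07):
        R=np.array([[np.cos(a),-np.sin(a)],[np.sin(a),np.cos(a)]])
        X=[np.r_[R@[s*105,t*72]+xy,62] for s,t in ((1,1),(1,-1),(-1,-1),(-1,1))]
        print(a,proj(X,w).round(0).tolist(), ((proj(X,optics.camera_info("top"))-[325,175])*5+2).round().tolist())
E
```

```text
[[580.0, -275.4], [586.5, -419.0], [379.7, -429.6], [371.4, -284.8]] (array([ 479.4, -352.2]), 0.048, array([144.4, 208. ]))
tina [[ 618.19856083 -134.52005844]] loaf [[530.9, -118.0], [533.2, -177.4], [395.1, -161.9], [391.3, -99.9]]
0.02 [[251.0, 82.0], [396.0, 85.0], [380.0, 273.0], [260.0, 271.0]] [[477.0, 140.0], [731.0, 136.0], [753.0, 510.0], [493.0, 513.0]]
0.045 [[249.0, 84.0], [393.0, 83.0], [383.0, 272.0], [262.0, 272.0]] [[472.0, 143.0], [726.0, 133.0], [758.0, 506.0], [498.0, 516.0]]
0.07 [[246.0, 86.0], [391.0, 81.0], [385.0, 270.0], [265.0, 274.0]] [[468.0, 146.0], [721.0, 130.0], [762.0, 503.0], [503.0, 519.0]]
```

Emit:
jog_arm --targets '[{"linear":[10,18.4,-26.4],"angular":[0,0,0],"grip":85},{"linear":[10,18.4,-26.4],"angular":[0,0,0],"grip":85},{"linear":[10,18.4,-26.4],"angular":[0,0,0],"grip":85},{"linear":[10,18.4,-26.4],"angular":[0,0,0],"grip":85},{"linear":[10,18.4,-26.4],"angular":[0,0,0],"grip":85},{"linear":[10,18.4,-26.4],"angular":[0,0,0],"grip":85},{"linear":[10,18.4,-26.4],"angular":[0,0,0],"grip":85},{"linear":[10,18.4,-26.4],"angular":[0,0,0],"grip":85},{"linear":[30,0,0],"angular":[0,0,0],"grip":85},{"linear":[30,0,0],"angular":[0,0,0],"grip":85},{"linear":[30,0,0],"angular":[0,0,0],"grip":85},{"linear":[0,0,0],"angular":[0,0,0],"grip":85},{"linear":[0,0,0],"angular":[0,0,0],"grip":85}]'

```text
t: 2.75
tcp_pos: [617.9, -133.6, 71.9]
eef_rot: [-1.874, 1.569, 2.875]
wrist_force: [0.4, -0.5, -0.1]
opening: 85.0
```

```bash
python3 - <<'E'
from h import *
info()
w=optics.camera_info("wrist")
im=optics.get_image("wrist"); cv2.imwrite("pics/w2.png",im[:,:,::-1])
for z in (0,40): print(proj([[*p,z] for p in ((617.5,-102),(617.5,-164),(586.5,-133),(648.5,-133))],w).round().tolist())
E
```

```text
t 2.75 tcp [ 617.9 -133.6   71.9] q [-0.25  0.34  1.84  0.    0.96  1.28] F [ 0.4 -0.5 -0.1] op 85.0
R [[-0.002, 0.999, 0.037], [0.0, 0.037, -0.999], [-1.0, -0.002, -0.001]]
[[280.0, 218.0], [363.0, 221.0], [320.0, 258.0], [323.0, 179.0]]
[[270.0, 240.0], [372.0, 243.0], [319.0, 287.0], [323.0, 192.0]]
```

View pics/w2.png

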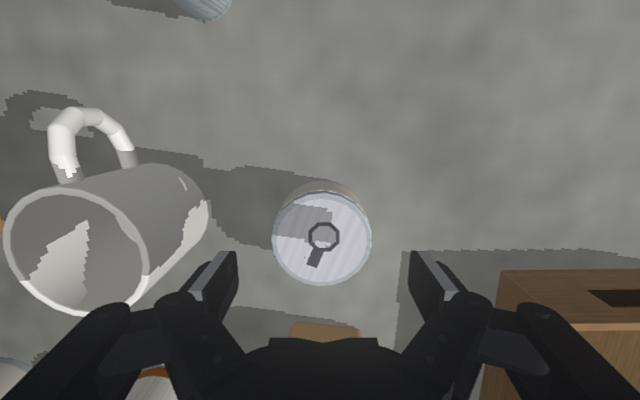

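The lid spans x 272–371 and y 194–285, which matches the prediction, so the tin is centred between the fingers. I'll descend and grip.

Emit:
jog_arm --targets '[{"linear":[25,0,0],"angular":[0,0,0],"grip":85},{"linear":[20,0,0],"angular":[0,0,0],"grip":85},{"linear":[11,0,0],"angular":[0,0,0],"grip":85},{"linear":[0,0,0],"angular":[0,0,0],"grip":85},{"linear":[0,0,0],"angular":[0,0,0],"grip":50},{"linear":[0,0,0],"angular":[0,0,0],"grip":50},{"linear":[0,0,0],"angular":[0,0,0],"grip":50},{"linear":[0,0,0],"angular":[0,0,0],"grip":50},{"linear":[0,0,0],"angular":[0,0,0],"grip":50},{"linear":[0,0,0],"angular":[0,0,0],"grip":50},{"linear":[0,0,0],"angular":[0,0,0],"grip":50},{"linear":[0,0,0],"angular":[0,0,0],"grip":50}]' --squeeze 45

```text
t: 4.0
tcp_pos: [620.3, -134.0, 18.5]
eef_rot: [1.302, 1.567, -0.233]
wrist_force: [0.5, 0.7, 6.5]
opening: 61.0
```

```bash
python3 - <<'E'
from h import *
info(); print(cmd([521,-349,21]))
E
```

```text
t 4.0 tcp [ 620.3 -134.    18.5] q [-0.25  0.41  1.87  0.    0.86  1.28] F [0.5 0.7 6.5] op 61.0
R [[0.004, 0.999, 0.036], [-0.001, 0.036, -0.999], [-1.0, 0.004, 0.001]]
[  -2.7 -106.9  211.3]
```

Emit:
jog_arm --targets '[{"linear":[-20,0,0],"angular":[0,0,0],"grip":50},{"linear":[-40,0,0],"angular":[0,0,0],"grip":50},{"linear":[-40,0,0],"angular":[0,0,0],"grip":50},{"linear":[-10,-15,30],"angular":[0,0,0],"grip":50},{"linear":[0,-15,30],"angular":[0,0,0],"grip":50},{"linear":[0,-15,30],"angular":[0,0,0],"grip":50},{"linear":[0,-15,30],"angular":[0,0,0],"grip":50},{"linear":[0,-15,30],"angular":[0,0,0],"grip":50},{"linear":[0,-15,30],"angular":[0,0,0],"grip":50},{"linear":[0,-15,30],"angular":[0,0,0],"grip":50},{"linear":[0,0,0],"angular":[0,0,0],"grip":50},{"linear":[0,0,0],"angular":[0,0,0],"grip":50}]'

```text
t: 5.2
tcp_pos: [520.4, -347.6, 126.0]
eef_rot: [-2.769, 1.57, 1.977]
wrist_force: [0.2, 0.5, -2.4]
opening: 61.0
```

```bash
python3 - <<'E'
from h import *
info(); print(cmd([521,-349,24]), rotto(.045-np.pi/2))
E
```

```text
t 5.2 tcp [ 520.4 -347.6  126. ] q [-0.63  0.27  1.82  0.    1.05  0.91] F [ 0.2  0.5 -2.4] op 61.0
R [[-0.0, 0.999, 0.034], [0.001, 0.034, -0.999], [-1.0, -0.0, -0.001]]
[102.    0.6   1.5] [-0.011 -0.001  0.   ]
```

Emit:
jog_arm --targets '[{"linear":[30,0.5,1.5],"angular":[0,0,0],"grip":50},{"linear":[30,0,0],"angular":[0,0,0],"grip":50},{"linear":[25,0,0],"angular":[0,0,0],"grip":50},{"linear":[8,0,0],"angular":[0,0,0],"grip":50},{"linear":[4,0,0],"angular":[0,0,0],"grip":50},{"linear":[2,0,0],"angular":[0,0,0],"grip":50},{"linear":[0,0,0],"angular":[0,0,0],"grip":50},{"linear":[0,0,0],"angular":[0,0,0],"grip":50}]'

```text
t: 6.0
tcp_pos: [522.6, -349.3, 28.8]
eef_rot: [0.919, 1.568, -0.616]
wrist_force: [-0.2, 1.2, -1.3]
opening: 60.7
```

Emit:
jog_arm --targets '[{"linear":[2,0,0],"angular":[0,0,0],"grip":50},{"linear":[0,0,0],"angular":[0,0,0],"grip":50},{"linear":[0,0,0],"angular":[0,0,0],"grip":50},{"linear":[0,0,0],"angular":[0,0,0],"grip":50}]'

```text
t: 6.4
tcp_pos: [521.6, -348.8, 25.4]
eef_rot: [0.869, 1.571, -0.666]
wrist_force: [0.3, -0.1, -1.1]
opening: 60.8
```

Emit:
jog_arm --targets '[{"linear":[1,0,0],"angular":[0,0,0],"grip":50},{"linear":[0,0,0],"angular":[0,0,0],"grip":50},{"linear":[1,0,0],"angular":[0,0,0],"grip":50},{"linear":[0,0,0],"angular":[0,0,0],"grip":50},{"linear":[0,0,0],"angular":[0,0,0],"grip":50}]'

```text
t: 6.9
tcp_pos: [521.6, -348.7, 23.5]
eef_rot: [0.057, 1.571, -1.478]
wrist_force: [-1.1, 0.1, 1.0]
opening: 60.7
```

Emit:
jog_arm --targets '[{"linear":[0,0,0],"angular":[0,0,0],"grip":76},{"linear":[0,0,0],"angular":[0,0,0],"grip":76},{"linear":[0,0,0],"angular":[0,0,0],"grip":76},{"linear":[0,0,0],"angular":[0,0,0],"grip":76},{"linear":[-20,0,0],"angular":[0,0,0],"grip":76},{"linear":[-40,0,0],"angular":[0,0,0],"grip":76},{"linear":[-40,0,0],"angular":[0,0,0],"grip":76},{"linear":[-30,0,0],"angular":[0,0,0],"grip":85},{"linear":[0,0,0],"angular":[0,0,0],"grip":85}]'

```text
t: 7.8
tcp_pos: [525.0, -351.1, 159.9]
eef_rot: [0.905, 1.56, -0.63]
wrist_force: [-0.3, -0.2, 1.0]
opening: 85.1
```

Emit:
jog_arm --targets '[{"linear":[0,-4,-35],"angular":[0,0,0],"grip":85},{"linear":[0,-4,-35],"angular":[0,0,0],"grip":85},{"linear":[0,-4,-35],"angular":[0,0,0],"grip":85},{"linear":[0,-4,-35],"angular":[0,0,0],"grip":85},{"linear":[0,-4,-35],"angular":[0,0,0],"grip":85},{"linear":[0,-4,-35],"angular":[0,0,0],"grip":85},{"linear":[0,-4,-35],"angular":[0,0,0],"grip":85},{"linear":[0,-4,-35],"angular":[0,0,0],"grip":85},{"linear":[0,-4,-35],"angular":[0,0,0],"grip":85},{"linear":[0,-4,-35],"angular":[0,0,0],"grip":85},{"linear":[0,-4,-35],"angular":[0,0,0],"grip":85},{"linear":[0,-4,-35],"angular":[0,0,0],"grip":85},{"linear":[0,-4,-35],"angular":[0,0,0],"grip":85},{"linear":[0,-3,-34],"angular":[0,0,0],"grip":85},{"linear":[0,0,0],"angular":[0,0,0],"grip":85},{"linear":[0,0,0],"angular":[0,0,0],"grip":85}]'

```text
t: 9.4
tcp_pos: [448.4, 138.3, 152.5]
eef_rot: [-1.023, 1.569, -2.556]
wrist_force: [0.3, -0.3, -0.9]
opening: 85.3
```

```bash
python3 - <<'E'
from h import *
info(); print(cmd([449.5,138,21]))
w=optics.camera_info("wrist")
im=optics.get_image("wrist"); 
x,y=449.5,138
for z in (0,40): print(proj([[*p,z] for p in ((x,y+31),(x,y-31),(x-31,y),(x+31,y))],w).round().tolist())
t=optics.get_image("top")[175:285,325:485]
cv2.imwrite("pics/w3.png",np.hstack([cv2.resize(im,(480,300)),cv2.resize(t,(320,220),interpolation=cv2.INTER_CUBIC).copy() if 0 else cv2.copyMakeBorder(cv2.resize(t,(320,220),interpolation=cv2.INTER_CUBIC),0,80,0,0,cv2.BORDER_CONSTANT)])[:,:,::-1])
E
```

```text
t 9.4 tcp [448.4 138.3 152.5] q [ 0.25 -0.05  2.12 -0.    1.07  1.78] F [ 0.3 -0.3 -0.9] op 85.3
R [[-0.001, 0.999, 0.038], [-0.001, 0.038, -0.999], [-1.0, -0.001, 0.001]]
[131.5   1.2   0.3]
[[292.0, 191.0], [353.0, 193.0], [322.0, 221.0], [324.0, 161.0]]
[[287.0, 202.0], [358.0, 204.0], [321.0, 236.0], [324.0, 168.0]]
```

View pics/w3.png

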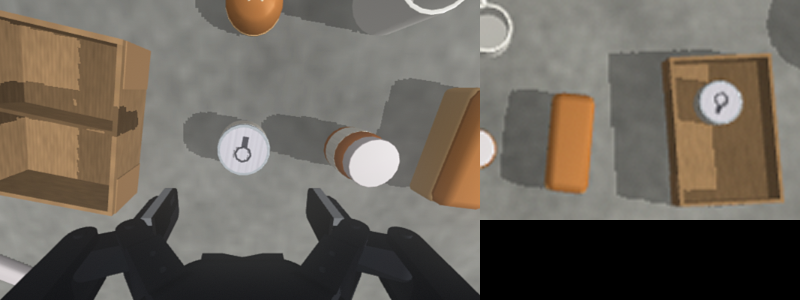

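Tin B's lid centre is about (3 mm forward, 1.5 mm right) from the estimate. Tin A stands upright in the carton. I'll correct and grip tin B.

Emit:
jog_arm --targets '[{"linear":[30,3.5,1.8],"angular":[0,0,0],"grip":85},{"linear":[35,0,0],"angular":[0,0,0],"grip":85},{"linear":[35,0,0],"angular":[0,0,0],"grip":85},{"linear":[20,0,0],"angular":[0,0,0],"grip":85},{"linear":[11,0,0],"angular":[0,0,0],"grip":85},{"linear":[0,0,0],"angular":[0,0,0],"grip":85},{"linear":[0,0,0],"angular":[0,0,0],"grip":50},{"linear":[0,0,0],"angular":[0,0,0],"grip":50},{"linear":[0,0,0],"angular":[0,0,0],"grip":50},{"linear":[0,0,0],"angular":[0,0,0],"grip":50},{"linear":[0,0,0],"angular":[0,0,0],"grip":50},{"linear":[0,0,0],"angular":[0,0,0],"grip":50},{"linear":[0,0,0],"angular":[0,0,0],"grip":50},{"linear":[0,0,0],"angular":[0,0,0],"grip":50}]'

```text
t: 10.9
tcp_pos: [454.5, 136.7, 24.1]
eef_rot: [1.684, 1.567, 0.149]
wrist_force: [-0.9, -1.4, 7.3]
opening: 60.4
```

```bash
python3 - <<'E'
from h import *
info(); print(cmd([437,-353,27]), rotto(.045-np.pi/2))
print(cast([(445,225.5)],45,optics.camera_info("top")))
E
```

```text
t 10.9 tcp [454.5 136.7  24.1] q [ 0.24  0.14  2.21 -0.    0.79  1.77] F [-0.9 -1.4  7.3] op 60.4
R [[0.004, 0.999, 0.036], [0.001, 0.036, -0.999], [-1.0, 0.004, -0.0]]
[ -3.3 -35.1 488.7] [-0.009 -0.    -0.004]
[[ 518.57967091 -348.08604726]]
```

Emit:
jog_arm --targets '[{"linear":[-20,0,0],"angular":[0,0,0],"grip":50},{"linear":[-40,0,0],"angular":[0,0,0],"grip":50},{"linear":[-40,0,0],"angular":[0,0,0],"grip":50},{"linear":[-10,-2.5,34],"angular":[0,0,0],"grip":50},{"linear":[0,-2.5,35],"angular":[0,0,0],"grip":50},{"linear":[0,-2.5,35],"angular":[0,0,0],"grip":50},{"linear":[0,-2.5,35],"angular":[0,0,0],"grip":50},{"linear":[0,-2.5,35],"angular":[0,0,0],"grip":50},{"linear":[0,-2.5,35],"angular":[0,0,0],"grip":50},{"linear":[0,-2.5,35],"angular":[0,0,0],"grip":50},{"linear":[0,-2.5,35],"angular":[0,0,0],"grip":50},{"linear":[0,-2.5,35],"angular":[0,0,0],"grip":50},{"linear":[0,-2.5,35],"angular":[0,0,0],"grip":50},{"linear":[0,-2.5,35],"angular":[0,0,0],"grip":50},{"linear":[0,-2.5,35],"angular":[0,0,0],"grip":50},{"linear":[0,-2.5,35],"angular":[0,0,0],"grip":50},{"linear":[0,-2.5,34],"angular":[0,0,0],"grip":50},{"linear":[0,0,0],"angular":[0,0,0],"grip":50},{"linear":[0,0,0],"angular":[0,0,0],"grip":50}]'

```text
t: 12.8
tcp_pos: [434.7, -352.7, 132.0]
eef_rot: [-2.709, 1.57, 2.038]
wrist_force: [-0.1, 0.2, -1.6]
opening: 60.6
```

```bash
python3 - <<'E'
from h import *
info(); print(cmd([437,-352.5,29]), rotto(.045-np.pi/2))
E
```

```text
t 12.8 tcp [ 434.7 -352.7  132. ] q [-0.73  0.14  1.96  0.    1.04  0.81] F [-0.1  0.2 -1.6] op 60.6
R [[-0.0, 0.999, 0.034], [0.001, 0.034, -0.999], [-1.0, -0.0, -0.001]]
[103.    2.3  -0. ] [-0.011 -0.001  0.   ]
```

Emit:
jog_arm --targets '[{"linear":[30,2.3,0],"angular":[0,0,0],"grip":50},{"linear":[35,0,0],"angular":[0,0,0],"grip":50},{"linear":[22,0,0],"angular":[0,0,0],"grip":50},{"linear":[8,0,0],"angular":[0,0,0],"grip":50},{"linear":[4,0,0],"angular":[0,0,0],"grip":50},{"linear":[2,0,0],"angular":[0,0,0],"grip":50},{"linear":[1,0,0],"angular":[0,0,0],"grip":50},{"linear":[0,0,0],"angular":[0,0,0],"grip":50},{"linear":[0,0,0],"angular":[0,0,0],"grip":50},{"linear":[0,0,0],"angular":[0,0,0],"grip":50}]'

```text
t: 13.8
tcp_pos: [437.8, -352.9, 31.0]
eef_rot: [0.825, 1.57, -0.711]
wrist_force: [0.2, -1.6, -0.7]
opening: 60.4
```

Emit:
jog_arm --targets '[{"linear":[1,0,0],"angular":[0,0,0],"grip":50},{"linear":[0,0,0],"angular":[0,0,0],"grip":50},{"linear":[1,0,0],"angular":[0,0,0],"grip":50},{"linear":[0,0,0],"angular":[0,0,0],"grip":50},{"linear":[0,0,0],"angular":[0,0,0],"grip":50}]'

```text
t: 14.3
tcp_pos: [437.4, -352.5, 29.1]
eef_rot: [-2.218, 1.57, 2.531]
wrist_force: [-2.8, 1.5, 5.1]
opening: 60.4
```

Emit:
jog_arm --targets '[{"linear":[-0.5,0,0],"angular":[0,0,0],"grip":76},{"linear":[0,0,0],"angular":[0,0,0],"grip":76},{"linear":[0,0,0],"angular":[0,0,0],"grip":76},{"linear":[0,0,0],"angular":[0,0,0],"grip":76},{"linear":[-20,0,0],"angular":[0,0,0],"grip":76},{"linear":[-40,0,0],"angular":[0,0,0],"grip":76},{"linear":[-40,0,0],"angular":[0,0,0],"grip":76},{"linear":[-30,4,-31],"angular":[0,0,0],"grip":85},{"linear":[0,4,-31],"angular":[0,0,0],"grip":85},{"linear":[0,4,-31],"angular":[0,0,0],"grip":85},{"linear":[0,4,-31],"angular":[0,0,0],"grip":85},{"linear":[0,4,-31],"angular":[0,0,0],"grip":85},{"linear":[0,4,-31],"angular":[0,0,0],"grip":85},{"linear":[0,4,-31],"angular":[0,0,0],"grip":85},{"linear":[0,0,0],"angular":[0.12,0,0],"grip":85},{"linear":[0,0,0],"angular":[0,0,0],"grip":85},{"linear":[0,0,0],"angular":[0,0,0],"grip":85}]'

```text
t: 16.0
tcp_pos: [457.7, -134.7, 158.8]
eef_rot: [0.535, 1.571, -1.117]
wrist_force: [-0.2, -0.4, 0.2]
opening: 85.3
```

```bash
python3 - <<'E'
from h import *
info()
w=optics.camera_info("wrist")
im=optics.get_image("wrist")
x,y,a=458,-133.5,-.086
R=np.array([[np.cos(a),-np.sin(a)],[np.sin(a),np.cos(a)]])
for z in (0,50): print(proj([np.r_[R@[s*70,t*30]+[x,y],z] for s,t in ((1,1),(1,-1),(-1,-1),(-1,1))],w).round().tolist())
cv2.imwrite("pics/w4.png",im[:,:,::-1])
E
```

```text
t 16.0 tcp [ 457.7 -134.7  158.8] q [-0.34 -0.04  2.1  -0.    1.08  1.31] F [-0.2 -0.4  0.2] op 85.3
R [[0.0, 0.997, -0.081], [-0.0, -0.081, -0.997], [-1.0, 0.0, 0.0]]
[[290.0, 121.0], [353.0, 121.0], [348.0, 254.0], [294.0, 253.0]]
[[283.0, 121.0], [359.0, 121.0], [353.0, 277.0], [289.0, 277.0]]
```

View pics/w4.png

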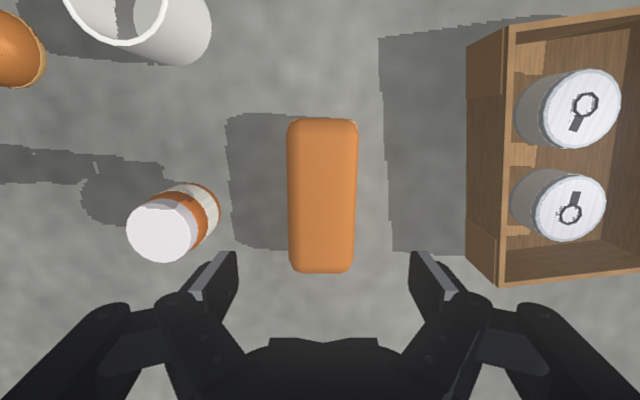

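Emit:
jog_arm --targets '[{"linear":[35,1.5,0.5],"angular":[0,0,0],"grip":85},{"linear":[40,0,0],"angular":[0,0,0],"grip":85},{"linear":[35,0,0],"angular":[0,0,0],"grip":85},{"linear":[23,0,0],"angular":[0,0,0],"grip":85},{"linear":[0,0,0],"angular":[0,0,0],"grip":85},{"linear":[0,0,0],"angular":[0,0,0],"grip":48},{"linear":[0,0,0],"angular":[0,0,0],"grip":48},{"linear":[0,0,0],"angular":[0,0,0],"grip":48},{"linear":[0,0,0],"angular":[0,0,0],"grip":48},{"linear":[0,0,0],"angular":[0,0,0],"grip":48},{"linear":[0,0,0],"angular":[0,0,0],"grip":48},{"linear":[0,0,0],"angular":[0,0,0],"grip":48},{"linear":[0,0,0],"angular":[0,0,0],"grip":48}]'

```text
t: 17.35
tcp_pos: [460.8, -136.0, 27.6]
eef_rot: [1.242, 1.567, -0.413]
wrist_force: [-1.7, -1.7, 6.6]
opening: 59.7
```

```bash
python3 - <<'E'
from h import *
info()
E
```

```text
t 17.35 tcp [ 460.8 -136.    27.6] q [-0.34  0.14  2.2  -0.    0.8   1.32] F [-1.7 -1.7  6.6] op 59.7
R [[0.003, 0.996, -0.084], [-0.001, -0.084, -0.996], [-1.0, 0.003, 0.001]]
```

Emit:
jog_arm --targets '[{"linear":[-15,0,0],"angular":[0,0,0],"grip":48},{"linear":[-35,0,0],"angular":[0,0,0],"grip":48},{"linear":[-40,0,0],"angular":[0,0,0],"grip":48},{"linear":[-30,0,0],"angular":[-0.065,0,0],"grip":48},{"linear":[0,0,0],"angular":[-0.065,0,0],"grip":48},{"linear":[0,1.5,27],"angular":[0,0,0],"grip":48},{"linear":[0,1.5,27],"angular":[0,0,0],"grip":48},{"linear":[0,1.5,27],"angular":[0,0,0],"grip":48},{"linear":[0,1.5,27],"angular":[0,0,0],"grip":48},{"linear":[0,1.5,27],"angular":[0,0,0],"grip":48},{"linear":[0,1,27],"angular":[0,0,0],"grip":48},{"linear":[0,1,27],"angular":[0,0,0],"grip":48},{"linear":[0,1,27],"angular":[0,0,0],"grip":48},{"linear":[0,0,0],"angular":[0,0,0],"grip":48},{"linear":[0,0,0],"angular":[0,0,0],"grip":48},{"linear":[0,0,0],"angular":[0,0,0],"grip":48}]'

```text
t: 18.95
tcp_pos: [479.0, -349.5, 145.2]
eef_rot: [-2.487, 1.569, 2.271]
wrist_force: [-0.2, 0.4, -2.8]
opening: 59.3
```

```bash
python3 - <<'E'
from h import *
info(); print(cmd([479.5,-350.6,73]), rotto(.045-np.pi/2))
w=optics.camera_info("wrist")
cv2.imwrite("pics/w5.png",optics.get_image("wrist")[:,:,::-1])
E
```

```text
t 18.95 tcp [ 479.  -349.5  145.2] q [-0.67  0.19  1.88  0.    1.07  0.85] F [-0.2  0.4 -2.8] op 59.3
R [[-0.001, 0.999, 0.046], [0.001, 0.046, -0.999], [-1.0, -0.001, -0.001]]
[72.2  0.6  1.2] [ 0.001 -0.001  0.001]
```

View pics/w5.png

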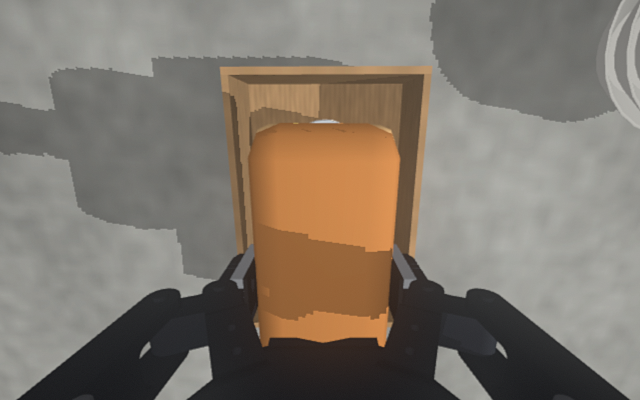

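The loaf (x 249–399) is centred over the carton rim (221–432). I'll lower it.

Emit:
jog_arm --targets '[{"linear":[20,0.5,1],"angular":[0,0,0],"grip":48},{"linear":[25,0,0],"angular":[0,0,0],"grip":48},{"linear":[15,0,0],"angular":[0,0,0],"grip":48},{"linear":[6,0,0],"angular":[0,0,0],"grip":48},{"linear":[3,0,0],"angular":[0,0,0],"grip":48},{"linear":[1,0,0],"angular":[0,0,0],"grip":48},{"linear":[0,0,0],"angular":[0,0,0],"grip":48},{"linear":[0,0,0],"angular":[0,0,0],"grip":48},{"linear":[0,0,0],"angular":[0,0,0],"grip":48}]'

```text
t: 19.9
tcp_pos: [480.5, -351.9, 76.6]
eef_rot: [0.878, 1.569, -0.647]
wrist_force: [0.4, -0.2, -2.2]
opening: 59.4
```

Emit:
jog_arm --targets '[{"linear":[1,0,0],"angular":[0,0,0],"grip":48},{"linear":[0,0,0],"angular":[0,0,0],"grip":48},{"linear":[1,0,0],"angular":[0,0,0],"grip":48},{"linear":[0,0,0],"angular":[0,0,0],"grip":48},{"linear":[0,0,0],"angular":[0,0,0],"grip":48}]'

```text
t: 20.4
tcp_pos: [480.0, -351.5, 73.7]
eef_rot: [-2.239, 1.571, 2.519]
wrist_force: [-0.4, 0.0, -2.6]
opening: 59.4
```

Emit:
jog_arm --targets '[{"linear":[1,0,0],"angular":[0,0,0],"grip":48},{"linear":[0,0,0],"angular":[0,0,0],"grip":48},{"linear":[0,0,0],"angular":[0,0,0],"grip":48},{"linear":[0,0,0],"angular":[0,0,0],"grip":48}]'

```text
t: 20.8
tcp_pos: [480.1, -351.5, 72.8]
eef_rot: [2.394, 1.571, 0.869]
wrist_force: [0.1, -0.0, -3.1]
opening: 59.5
```

Emit:
jog_arm --targets '[{"linear":[1,0,0],"angular":[0,0,0],"grip":48},{"linear":[0,0,0],"angular":[0,0,0],"grip":48},{"linear":[0,0,0],"angular":[0,0,0],"grip":48},{"linear":[0,0,0],"angular":[0,0,0],"grip":48}]'

```text
t: 21.2
tcp_pos: [480.1, -351.6, 72.6]
eef_rot: [0.617, 1.571, -0.908]
wrist_force: [-4.4, 1.3, 5.1]
opening: 59.5
```

Emit:
jog_arm --targets '[{"linear":[-0.5,0,0],"angular":[0,0,0],"grip":72},{"linear":[0,0,0],"angular":[0,0,0],"grip":72},{"linear":[0,0,0],"angular":[0,0,0],"grip":72},{"linear":[0,0,0],"angular":[0,0,0],"grip":72},{"linear":[-15,0,0],"angular":[0,0,0],"grip":72},{"linear":[-40,0,0],"angular":[0,0,0],"grip":72},{"linear":[-35,0,0],"angular":[0,0,0],"grip":85},{"linear":[0,0,0],"angular":[0,0,0],"grip":85},{"linear":[0,-1.5,-35.4],"angular":[0,0,0],"grip":85},{"linear":[0,-1.5,-35.4],"angular":[0,0,0],"grip":85},{"linear":[0,-1.5,-35.4],"angular":[0,0,0],"grip":85},{"linear":[0,-1.5,-35.4],"angular":[0,0,0],"grip":85},{"linear":[0,-1.5,-35.4],"angular":[0,0,0],"grip":85},{"linear":[0,-1.5,-35.4],"angular":[0,0,0],"grip":85},{"linear":[0,-1.5,-35.4],"angular":[0,0,0],"grip":85},{"linear":[0,-1.5,-35.4],"angular":[0,0,0],"grip":85},{"linear":[0,-1.5,-35.4],"angular":[0,0,0],"grip":85},{"linear":[0,-1.5,-35.4],"angular":[0,0,0],"grip":85}]'

```text
t: 23.0
tcp_pos: [448.6, 2.8, 162.7]
eef_rot: [1.538, 1.57, 0.013]
wrist_force: [-0.0, 0.2, 0.6]
opening: 84.9
```

Emit:
jog_arm --targets '[{"linear":[0,0,0],"angular":[0.1,0,0],"grip":85},{"linear":[0,0,0],"angular":[0.11,0,0],"grip":85},{"linear":[0,0,0],"angular":[0,0,0],"grip":85},{"linear":[0,0,0],"angular":[0,0,0],"grip":85}]'

```text
t: 23.4
tcp_pos: [448.9, 1.4, 162.5]
eef_rot: [1.683, 1.571, -0.049]
wrist_force: [-0.4, -0.2, -0.2]
opening: 85.2
```

```bash
python3 - <<'E'
from h import *
info(); 
w=optics.camera_info("wrist")
im=optics.get_image("wrist")
x,y=449,1.3
print(proj([[*p,70] for p in ((x,y+25),(x,y-25),(x-25,y),(x+25,y),(x,y))],w).round().tolist())
t=optics.get_image("top")[195:285,400:490]
im[:180,460:]=cv2.resize(t,(180,180),interpolation=cv2.INTER_CUBIC)
cv2.imwrite("pics/w6.png",im[:,:,::-1])
E
```

```text
t 23.4 tcp [448.9   1.4 162.5] q [-0.05 -0.11  2.15  0.    1.09  1.68] F [-0.4 -0.2 -0.2] op 85.2
R [[0.0, 0.987, -0.161], [-0.0, -0.161, -0.987], [-1.0, 0.0, -0.0]]
[[292.0, 216.0], [353.0, 206.0], [327.0, 239.0], [317.0, 181.0], [323.0, 211.0]]
```

View pics/w6.png

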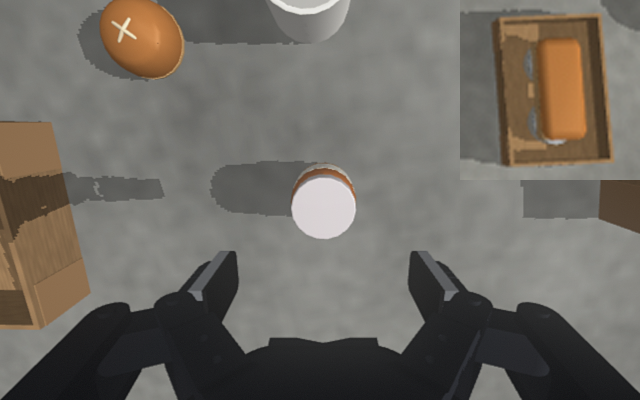

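Emit:
jog_arm --targets '[{"linear":[30,2,0.5],"angular":[0,0,0],"grip":85},{"linear":[40,0,0],"angular":[0,0,0],"grip":85},{"linear":[35,0,0],"angular":[0,0,0],"grip":85},{"linear":[25,0,0],"angular":[0,0,0],"grip":85},{"linear":[0,0,0],"angular":[0,0,0],"grip":85},{"linear":[0,0,0],"angular":[0,0,0],"grip":46},{"linear":[0,0,0],"angular":[0,0,0],"grip":46},{"linear":[0,0,0],"angular":[0,0,0],"grip":46},{"linear":[0,0,0],"angular":[0,0,0],"grip":46},{"linear":[0,0,0],"angular":[0,0,0],"grip":46},{"linear":[0,0,0],"angular":[0,0,0],"grip":46},{"linear":[0,0,0],"angular":[0,0,0],"grip":46},{"linear":[0,0,0],"angular":[0,0,0],"grip":46},{"linear":[0,0,0],"angular":[0,0,0],"grip":46}]'

```text
t: 24.9
tcp_pos: [452.8, 0.4, 34.2]
eef_rot: [1.652, 1.567, -0.083]
wrist_force: [0.2, -0.2, 6.8]
opening: 57.2
```

```bash
python3 - <<'E'
from h import *
info()
E
```

```text
t 24.9 tcp [4.528e+02 4.000e-01 3.420e+01] q [-0.05  0.08  2.25 -0.    0.81  1.68] F [ 0.2 -0.2  6.8] op 57.2
R [[0.004, 0.987, -0.163], [-0.0, -0.163, -0.987], [-1.0, 0.004, -0.0]]
```

Emit:
jog_arm --targets '[{"linear":[-15,0,0],"angular":[0,0,0],"grip":46},{"linear":[-35,0,0],"angular":[0,0,0],"grip":46},{"linear":[-40,0,0],"angular":[0,0,0],"grip":46},{"linear":[-30,-7.4,-34],"angular":[0,0,0],"grip":46},{"linear":[0,-7.4,-34],"angular":[0,0,0],"grip":46},{"linear":[0,-7.4,-34],"angular":[0,0,0],"grip":46},{"linear":[0,-7.4,-34],"angular":[0,0,0],"grip":46},{"linear":[0,-7.4,-34],"angular":[0,0,0],"grip":46},{"linear":[0,-7.4,-34],"angular":[0,0,0],"grip":46},{"linear":[0,-7.4,-34],"angular":[0,0,0],"grip":46},{"linear":[0,-7.4,-34],"angular":[0,0,0],"grip":46},{"linear":[0,-7.4,-34],"angular":[0,0,0],"grip":46},{"linear":[0,-7.4,-34],"angular":[0,0,0],"grip":46},{"linear":[0,0,0],"angular":[0,0,0],"grip":46},{"linear":[0,0,0],"angular":[0,0,0],"grip":46},{"linear":[0,0,0],"angular":[0,0,0],"grip":46}]'

```text
t: 26.5
tcp_pos: [432.8, 347.1, 151.7]
eef_rot: [-0.533, 1.569, -2.268]
wrist_force: [-0.6, 0.3, -2.9]
opening: 57.3
```

```bash
python3 - <<'E'
from h import *
info(); 
w=optics.camera_info("wrist")
im=optics.get_image("wrist")
for a in (-.15,-.18):
    x,y=479.6,342.9
    R=np.array([[np.cos(a),-np.sin(a)],[np.sin(a),np.cos(a)]])
    print(a,proj([np.r_[R@[s*95,t*75]+[x,y],62] for s,t in ((1,1),(1,-1),(-1,-1),(-1,1))],w).round().tolist(),proj([np.r_[R@[0,t*70]+[x,y],50] for t in (1,-1)],w).round().tolist(), ((proj([np.r_[R@[s*95,t*75]+[x,y],62] for s,t in ((1,1),(1,-1),(-1,-1),(-1,1))],optics.camera_info("top"))-[165,175])*5+2).round().tolist())
    for s in (1,-1): print("cell",R@[s*46,0]+[x,y])
import pickle; pickle.dump(w,open("w7.pkl","wb"))
cv2.imwrite("pics/w7.png",im[:,:,::-1])
E
```

```text
t 26.5 tcp [432.8 347.1 151.7] q [ 0.63  0.11  1.96 -0.    1.07  2.37] F [-0.6  0.3 -2.9] op 57.3
R [[-0.001, 0.987, -0.163], [-0.001, -0.163, -0.987], [-1.0, -0.001, 0.001]]
-0.15 [[202.0, 11.0], [428.0, 7.0], [408.0, 265.0], [231.0, 267.0]] [[230.0, 153.0], [406.0, 150.0]] [[96.0, 131.0], [351.0, 171.0], [290.0, 503.0], [30.0, 461.0]]
cell [525.08346959 336.02584591]
cell [434.11653041 349.77415409]
-0.18 [[206.0, 7.0], [432.0, 11.0], [405.0, 267.0], [228.0, 265.0]] [[230.0, 150.0], [406.0, 153.0]] [[101.0, 128.0], [355.0, 175.0], [284.0, 506.0], [26.0, 456.0]]
cell [524.85680987 334.66463962]
cell [434.34319013 351.13536038]
```

View pics/w7.png

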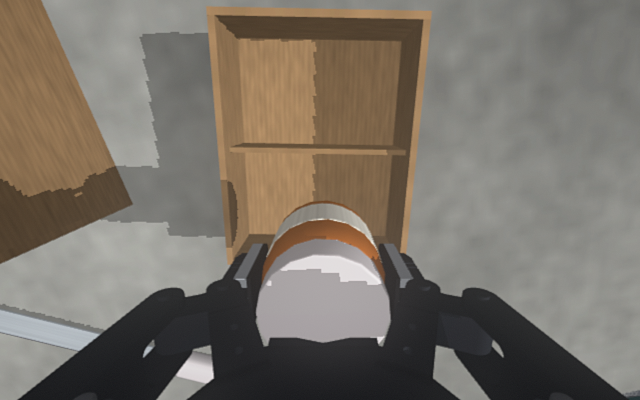

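The rim corners (208,8) and (431,11) and the divider at y≈150 fit a yaw of -0.18. I'll shift about 4 mm left and lower the jar.

Emit:
jog_arm --targets '[{"linear":[20,0.8,-4],"angular":[0,0,0],"grip":46},{"linear":[35,0,0],"angular":[0,0,0],"grip":46},{"linear":[35,0,0],"angular":[0,0,0],"grip":46},{"linear":[13,0,0],"angular":[0,0,0],"grip":46},{"linear":[5,0,0],"angular":[0,0,0],"grip":46},{"linear":[2,0,0],"angular":[0,0,0],"grip":46},{"linear":[0,0,0],"angular":[0,0,0],"grip":46},{"linear":[0,0,0],"angular":[0,0,0],"grip":46},{"linear":[0,0,0],"angular":[0,0,0],"grip":46}]'

```text
t: 27.45
tcp_pos: [435.8, 352.7, 43.8]
eef_rot: [2.367, 1.568, 0.632]
wrist_force: [0.4, 0.2, -3.1]
opening: 57.0
```

Emit:
jog_arm --targets '[{"linear":[1,0,0],"angular":[0,0,0],"grip":46},{"linear":[0,0,0],"angular":[0,0,0],"grip":46},{"linear":[0,0,0],"angular":[0,0,0],"grip":46},{"linear":[0,0,0],"angular":[0,0,0],"grip":46}]'

```text
t: 27.85
tcp_pos: [434.7, 351.9, 41.2]
eef_rot: [-0.642, 1.571, -2.377]
wrist_force: [-0.3, -0.7, -3.3]
opening: 57.1
```

Emit:
jog_arm --targets '[{"linear":[1,0,0],"angular":[0,0,0],"grip":46},{"linear":[0,0,0],"angular":[0,0,0],"grip":46},{"linear":[0,0,0],"angular":[0,0,0],"grip":46},{"linear":[0,0,0],"angular":[0,0,0],"grip":46}]'

```text
t: 28.25
tcp_pos: [434.8, 351.9, 40.2]
eef_rot: [-0.869, 1.571, -2.604]
wrist_force: [-0.0, -0.1, -2.8]
opening: 56.9
```

Emit:
jog_arm --targets '[{"linear":[1,0,0],"angular":[0,0,0],"grip":46},{"linear":[0,0,0],"angular":[0,0,0],"grip":46},{"linear":[0,0,0],"angular":[0,0,0],"grip":46},{"linear":[0,0,0],"angular":[0,0,0],"grip":46}]'

```text
t: 28.65
tcp_pos: [434.9, 352.0, 39.3]
eef_rot: [2.401, 1.571, 0.666]
wrist_force: [0.8, -0.0, -2.2]
opening: 57.0
```

Emit:
jog_arm --targets '[{"linear":[1,0,0],"angular":[0,0,0],"grip":46},{"linear":[0,0,0],"angular":[0,0,0],"grip":46},{"linear":[0,0,0],"angular":[0,0,0],"grip":46},{"linear":[0,0,0],"angular":[0,0,0],"grip":46}]'

```text
t: 29.05
tcp_pos: [434.9, 352.0, 39.2]
eef_rot: [2.168, 1.571, 0.433]
wrist_force: [-2.5, -0.9, 4.8]
opening: 57.4
```

Emit:
jog_arm --targets '[{"linear":[-0.5,0,0],"angular":[0,0,0],"grip":72},{"linear":[0,0,0],"angular":[0,0,0],"grip":72},{"linear":[0,0,0],"angular":[0,0,0],"grip":72},{"linear":[0,0,0],"angular":[0,0,0],"grip":72},{"linear":[-15,0,0],"angular":[0,0,0],"grip":72},{"linear":[-40,0,0],"angular":[0,0,0],"grip":72},{"linear":[-40,0,0],"angular":[0,0,0],"grip":80},{"linear":[-25,26,23.6],"angular":[0,0,0],"grip":85},{"linear":[0,26,23.6],"angular":[0,0,0],"grip":85},{"linear":[0,26,23.6],"angular":[0,0,0],"grip":85},{"linear":[0,26,23.6],"angular":[0,0,0],"grip":85},{"linear":[0,26,23.6],"angular":[0,0,0],"grip":85},{"linear":[0,26,23.6],"angular":[0,0,0],"grip":85},{"linear":[0,26,23.6],"angular":[0,0,0],"grip":85},{"linear":[0,26,23.6],"angular":[0,0,0],"grip":85},{"linear":[20,0,0],"angular":[0,0,0],"grip":85},{"linear":[20,0,0],"angular":[0,0,0],"grip":85},{"linear":[0,0,0],"angular":[0,0,0],"grip":85},{"linear":[0,0,0],"angular":[0,0,0],"grip":85}]'

```text
t: 30.95
tcp_pos: [608.9, 131.7, 119.3]
eef_rot: [-1.266, 1.57, -3.001]
wrist_force: [0.6, 0.2, 0.5]
opening: 85.0
```

```bash
python3 - <<'E'
from h import *
info(); 
w=optics.camera_info("wrist")
im=optics.get_image("wrist")
x,y=608.5,131.5
print(proj([[*p,18] for p in ((x,y+30),(x,y-30),(x-30,y),(x+30,y),(x,y))],w).round().tolist(),proj([[x,y,42]],w).round())
t=optics.get_image("top")[195:285,160:250]
im[:180,460:]=cv2.resize(t,(180,180),interpolation=cv2.INTER_CUBIC)
cv2.imwrite("pics/w8.png",im[:,:,::-1])
E
```

```text
t 30.95 tcp [608.9 131.7 119.3] q [0.17 0.27 1.84 0.   1.04 1.91] F [0.6 0.2 0.5] op 85.0
R [[-0.001, 0.987, -0.163], [-0.0, -0.163, -0.987], [-1.0, -0.001, 0.0]]
[[288.0, 214.0], [358.0, 203.0], [328.0, 241.0], [317.0, 173.0], [323.0, 208.0]] [[323. 218.]]
```

View pics/w8.png

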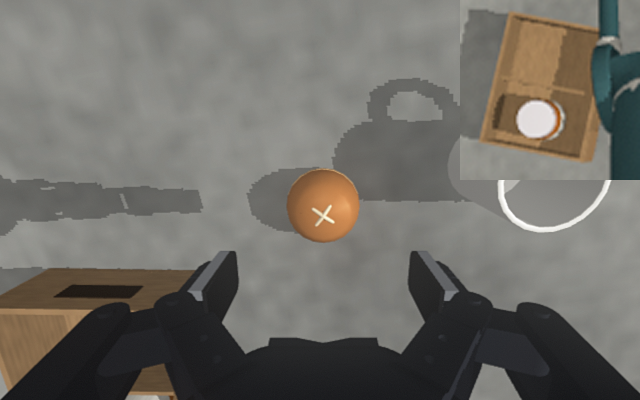

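The bun is centred at (323,206) as predicted, and the jar stands upright in the near cell. I'll descend on the bun.

Emit:
jog_arm --targets '[{"linear":[35,1,0],"angular":[0,0,0],"grip":85},{"linear":[35,0,0],"angular":[0,0,0],"grip":85},{"linear":[25,0,0],"angular":[0,0,0],"grip":85},{"linear":[9,0,0],"angular":[0,0,0],"grip":85},{"linear":[0,0,0],"angular":[0,0,0],"grip":85},{"linear":[0,0,0],"angular":[0,0,0],"grip":64},{"linear":[0,0,0],"angular":[0,0,0],"grip":64},{"linear":[0,0,0],"angular":[0,0,0],"grip":64},{"linear":[0,0,0],"angular":[0,0,0],"grip":64}]' --squeeze 35

```text
t: 31.95
tcp_pos: [611.0, 131.7, 16.0]
eef_rot: [1.903, 1.569, 0.168]
wrist_force: [-0.1, -0.8, -0.1]
opening: 63.6
```

Emit:
jog_arm --targets '[{"linear":[0,0,0],"angular":[0,0,0],"grip":48},{"linear":[0,0,0],"angular":[0,0,0],"grip":48},{"linear":[0,0,0],"angular":[0,0,0],"grip":48},{"linear":[0,0,0],"angular":[0,0,0],"grip":48},{"linear":[0,0,0],"angular":[0,0,0],"grip":48}]'

```text
t: 32.45
tcp_pos: [611.0, 131.6, 16.1]
eef_rot: [1.887, 1.569, 0.152]
wrist_force: [-0.6, 0.2, 6.6]
opening: 59.0
```

Emit:
jog_arm --targets '[{"linear":[-15,0,0],"angular":[0,0,0],"grip":48},{"linear":[-35,0,0],"angular":[0,0,0],"grip":48},{"linear":[-40,0,0],"angular":[0,0,0],"grip":48},{"linear":[-30,0,0],"angular":[0,0,0],"grip":48},{"linear":[0,0,0],"angular":[0,0,0],"grip":48},{"linear":[0,0,0],"angular":[0,0,0],"grip":48}]'

```text
t: 33.05
tcp_pos: [610.7, 131.6, 136.4]
eef_rot: [1.917, 1.568, 0.182]
wrist_force: [-0.2, 0.2, -1.4]
opening: 58.6
```

```bash
python3 - <<'E'
from h import *
info(); print(cmd([524.9,334.8,130]))
E
```

```text
t 33.05 tcp [610.7 131.6 136.4] q [0.17 0.25 1.82 0.   1.06 1.91] F [-0.2  0.2 -1.4] op 58.6
R [[0.002, 0.987, -0.163], [0.0, -0.163, -0.987], [-1.0, 0.002, -0.001]]
[   6.3 -117.9 -186.4]
```

Emit:
jog_arm --targets '[{"linear":[0,-14.7,-23.3],"angular":[0,0,0],"grip":48},{"linear":[0,-14.7,-23.3],"angular":[0,0,0],"grip":48},{"linear":[0,-14.7,-23.3],"angular":[0,0,0],"grip":48},{"linear":[0,-14.7,-23.3],"angular":[0,0,0],"grip":48},{"linear":[0,-14.7,-23.3],"angular":[0,0,0],"grip":48},{"linear":[0,-14.7,-23.3],"angular":[0,0,0],"grip":48},{"linear":[0,-14.7,-23.3],"angular":[0,0,0],"grip":48},{"linear":[0,-14.7,-23.3],"angular":[0,0,0],"grip":48},{"linear":[0,0,0],"angular":[0,0,0],"grip":48},{"linear":[0,0,0],"angular":[0,0,0],"grip":48},{"linear":[0,0,0],"angular":[0,0,0],"grip":48}]'

```text
t: 34.15
tcp_pos: [524.0, 333.5, 133.5]
eef_rot: [-0.701, 1.568, -2.437]
wrist_force: [0.2, 0.4, -1.7]
opening: 58.7
```

```bash
python3 - <<'E'
from h import *
info(); print(cmd([524.9,334.8,21]))
cv2.imwrite("pics/w9.png",optics.get_image("wrist")[:,:,::-1])
E
```

```text
t 34.15 tcp [524.  333.5 133.5] q [ 0.53  0.25  1.83 -0.    1.06  2.26] F [ 0.2  0.4 -1.7] op 58.7
R [[-0.002, 0.987, -0.164], [-0.002, -0.164, -0.987], [-1.0, -0.002, 0.002]]
[112.5   0.9  -1.6]
```

View pics/w9.png

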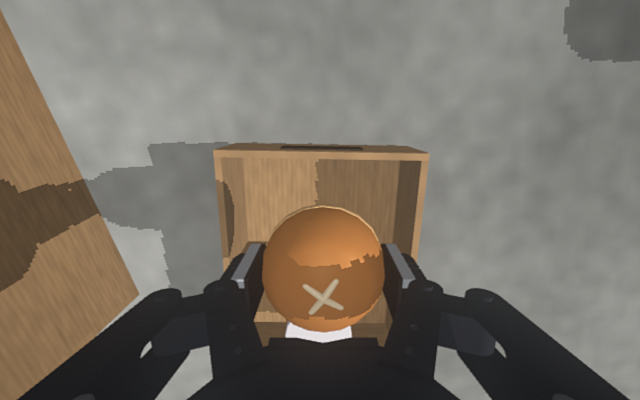

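The bun is held level with its cross up, centred over the far cell. I'll lower it.

Emit:
jog_arm --targets '[{"linear":[20,0.9,-1.6],"angular":[0,0,0],"grip":48},{"linear":[35,0,0],"angular":[0,0,0],"grip":48},{"linear":[35,0,0],"angular":[0,0,0],"grip":48},{"linear":[12,0,0],"angular":[0,0,0],"grip":48},{"linear":[4,0,0],"angular":[0,0,0],"grip":48},{"linear":[2,0,0],"angular":[0,0,0],"grip":48},{"linear":[1,0,0],"angular":[0,0,0],"grip":48},{"linear":[0,0,0],"angular":[0,0,0],"grip":48},{"linear":[0,0,0],"angular":[0,0,0],"grip":48},{"linear":[0,0,0],"angular":[0,0,0],"grip":48}]'

```text
t: 35.2
tcp_pos: [526.3, 336.5, 26.8]
eef_rot: [2.26, 1.569, 0.525]
wrist_force: [-0.1, -0.2, -0.5]
opening: 58.9
```

Emit:
jog_arm --targets '[{"linear":[1,0,0],"angular":[0,0,0],"grip":48},{"linear":[0,0,0],"angular":[0,0,0],"grip":48},{"linear":[0,0,0],"angular":[0,0,0],"grip":48},{"linear":[0,0,0],"angular":[0,0,0],"grip":48}]'

```text
t: 35.6
tcp_pos: [525.6, 336.0, 24.7]
eef_rot: [-0.865, 1.571, -2.6]
wrist_force: [0.6, 0.4, -0.4]
opening: 58.7
```

Emit:
jog_arm --targets '[{"linear":[1,0,0],"angular":[0,0,0],"grip":48},{"linear":[0,0,0],"angular":[0,0,0],"grip":48},{"linear":[0,0,0],"angular":[0,0,0],"grip":48},{"linear":[0,0,0],"angular":[0,0,0],"grip":48}]'

```text
t: 36.0
tcp_pos: [525.7, 336.1, 23.8]
eef_rot: [-0.884, 1.571, -2.619]
wrist_force: [-0.4, -1.1, 0.3]
opening: 59.1
```

Emit:
jog_arm --targets '[{"linear":[1,0,0],"angular":[0,0,0],"grip":48},{"linear":[0,0,0],"angular":[0,0,0],"grip":48},{"linear":[0,0,0],"angular":[0,0,0],"grip":48},{"linear":[0,0,0],"angular":[0,0,0],"grip":48}]'

```text
t: 36.4
tcp_pos: [525.7, 336.1, 22.8]
eef_rot: [1.829, 1.571, 0.094]
wrist_force: [1.4, 0.3, -0.3]
opening: 59.0
```

Emit:
jog_arm --targets '[{"linear":[1,0,0],"angular":[0,0,0],"grip":48},{"linear":[0,0,0],"angular":[0,0,0],"grip":48},{"linear":[0,0,0],"angular":[0,0,0],"grip":48},{"linear":[0,0,0],"angular":[0,0,0],"grip":48}]'

```text
t: 36.8
tcp_pos: [525.7, 336.0, 21.8]
eef_rot: [-0.788, 1.571, -2.522]
wrist_force: [0.1, -1.4, -0.4]
opening: 58.9
```

Emit:
jog_arm --targets '[{"linear":[1,0,0],"angular":[0,0,0],"grip":48},{"linear":[0,0,0],"angular":[0,0,0],"grip":48},{"linear":[0,0,0],"angular":[0,0,0],"grip":48},{"linear":[0,0,0],"angular":[0,0,0],"grip":48}]'

```text
t: 37.2
tcp_pos: [525.9, 336.1, 21.1]
eef_rot: [2.312, 1.57, 0.577]
wrist_force: [0.1, -1.0, 2.0]
opening: 59.0
```

Emit:
jog_arm --targets '[{"linear":[0,0,0],"angular":[0,0,0],"grip":74},{"linear":[0,0,0],"angular":[0,0,0],"grip":74},{"linear":[0,0,0],"angular":[0,0,0],"grip":74},{"linear":[0,0,0],"angular":[0,0,0],"grip":74},{"linear":[-15,0,0],"angular":[0,0,0],"grip":74},{"linear":[-40,0,0],"angular":[0,0,0],"grip":74},{"linear":[-40,0,0],"angular":[0,0,0],"grip":74},{"linear":[-40,0,0],"angular":[0,0,0],"grip":74},{"linear":[-30,0,30],"angular":[0,0,0],"grip":74},{"linear":[0,0,33],"angular":[0,0,0],"grip":74},{"linear":[0,0,33],"angular":[0,0,0],"grip":74},{"linear":[0,0,33],"angular":[0,0,0],"grip":74},{"linear":[0,0,33],"angular":[0,0,0],"grip":74},{"linear":[0,0,33],"angular":[0,0,0],"grip":74},{"linear":[0,0,33],"angular":[0,0,0],"grip":74},{"linear":[0,0,33],"angular":[0,0,0],"grip":74},{"linear":[0,0,0],"angular":[0,0,0],"grip":74},{"linear":[0,0,0],"angular":[0,0,0],"grip":74}]'

```text
t: 39.0
tcp_pos: [483.3, 78.2, 186.9]
eef_rot: [2.119, 1.569, 0.382]
wrist_force: [-0.4, 0.5, -0.0]
opening: 73.9
```

```bash
python3 - <<'E'
from h import *
info()
t=optics.get_image("top"); s=optics.get_image("scene")
r=lambda a:cv2.resize(a,(400,300),interpolation=cv2.INTER_CUBIC)
cv2.imwrite("pics/f.png",np.vstack([np.hstack([r(t[193:283,162:282]),r(t[193:283,392:512])]),np.hstack([r(s[140:245,410:550]),r(s[80:185,140:280])])])[:,:,::-1])
E
```

```text
t 39.0 tcp [483.3  78.2 186.9] q [ 0.11 -0.05  2.05  0.    1.13  1.85] F [-0.4  0.5 -0. ] op 73.9
R [[0.002, 0.986, -0.165], [0.001, -0.165, -0.986], [-1.0, 0.002, -0.001]]
```

View pics/f.png

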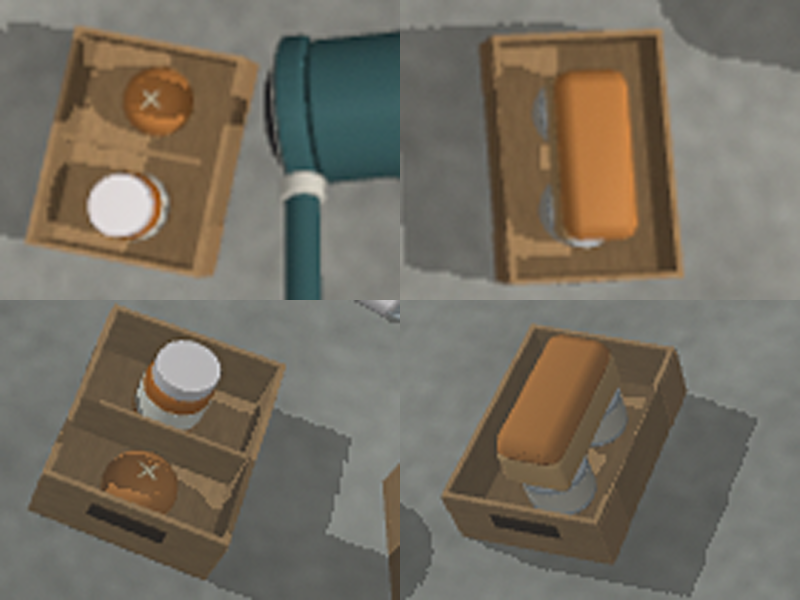

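The bun and jar stand upright in their own cells. The loaf lies level and lengthwise on both tins, and the arm is clear. I'll hand the job in.

```bash
python3 -c "
from station import manip
print(manip.close_job(), manip.state()['t'])"
```

```text
the job is handed in; nothing more can be done
the job is handed in; nothing more can be done
```

Both parcels are made up and the job is handed in, about 39 s into the 125 s allowed.

- **Plain carton:** both tins stand upright on the bottom, about 84 mm apart along its length. The loaf lies level and lengthwise on top of both.
- **Divided carton:** the honey jar stands upright in the near cell. The bun sits right way up, cross visible, in the far cell.

I lowered each item in small steps until the wrist force showed contact (about 1–5 N), then released it. The highest wrist force I read was about 7 N, when the fingers closed.

The last top and scene pictures showed everything in place, with the arm clear at about 187 mm height and wrist force near zero. None of the checks I made failed. The bun's contact signal was weak compared with the sensor noise, but the height agreed with the expected set-down height to within a millimetre.

I didn't take a final close-up of the mug and salt shaker. The arm never went down onto either, and I saw no contact.

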